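# Unstack the sound boxes into their kit trays

## Robot

A 6-joint arm with a two-finger parallel gripper is mounted at the origin on the work surface. World frame = base frame: x ahead of the robot, y to its left, z up, the work surface at z = 0. Lengths are in m, angles in rad, forces in N, time in s.
With the tool pointing down it reaches from about 0.425 to 1.125 m from the base axis. Payload 14.9 kg.
Tool frame: the origin (TCP) lies midway between the tips of the shut fingers; the grasp point (between the pads) lies 19 mm behind it; z points along the fingers, y is the line along which they close (so a half turn about z gives the same grasp; the last joint's range is limited). The gripper opens to 91 mm and grips with 3 to 60 N. Pads are 32 mm wide; open, the fingers measure 118 mm over their backs; the gripper's body (76 mm by 178 mm) begins 60 mm behind the grasp point.
Start: joints at [-1.247, 0.379, 1.734, -0, 1.028, -0.033], TCP at [0.244, -0.656, 0.214] pointing down, gripper open.
Joint ranges: [-2.77, 2.77], [-0.74, 2.19], [0, 2.66], [-1.06, 4.2], [0.31, 2.87], [-3.08, 3.08]. Speed limits (rad/s): [1.89, 1.89, 2.39, 3.14, 3.14, 3.14].

## Interface

Orientations are given as a unit quaternion [w, x, y, z].
In Python, from cell import * gives the robot as it stands.
- The arm moves only by the tool jog_arm, never from a script. Its argument "commands" is a list of rows, each a list of 7 numbers: the turn, a rotation vector about the tool's x, y, z in degrees, then the shift along the tool's x, y, z in mm, then the opening, from 0 (shut) to 1 (fully open). In form: [[rx, ry, rz, dx, dy, dz, jaw], ...]. A call has 1 to 12 rows; each row is the pose to reach, as a shift and turn from the pose commanded when the call began, along the tool's axes at that moment; what a row does not reach only later rows make up. A row lasts 1/12 s, in which the tool goes at most 41.7 mm and 7.16 degrees, less where a joint would pass 70% of its speed; a pose out of reach is approached as far as the arm can. A call with a gripper value outside its range is refused whole. The fingers move at their own pace and stop on an object; the grip force is fixed at half the most. Time passes only in rows, so rows that repeat a pose let the fingers close. It gives the time, the measured TCP pose, the force, the opening and the grip force at its end, in the units of the state.
- observe(): the state, without advancing time (a new reading comes with each control period).
- grab_frame(name): name is "side" or "top" or "wrist"; returns the picture (480x640x3 uint8, blue, green, red); there is no depth.
- calibration(name): a dict with "mtx" (3x3 intrinsics, pixels), "k1" (the pictures are not rectified: a ray, as slopes to the right and down, at radius r is drawn at 1 + k1 r^2 times it, then the intrinsics apply), "extrinsics" (4x4, takes a point from camera to world coordinates); the wrist camera has in their place "tool_from_camera" (4x4, takes a point from camera to tool coordinates, whose origin is the TCP and whose axes are the flange's). Camera axes: x right, y up, looking along -z (the intrinsics and any distortion apply to the point x, -y, -z); pixel columns grow to the right and rows downward; lengths in m; the calibration is good to about 2 mm. A picture is of the moment at which its call begins: read the wrist's pose just before it. calibration takes no time and is no camera call.
- finish_job(): hands the job in; it is judged then, once.
The state is a dict: "time": time; "q": joint angles; "joint_vel": joint speeds; "joint_torque": joint torques, N m; "ee_pos": TCP position; "orientation": TCP orientation; "ft_force": force on the tool from outside, world axes, zero at the start; "torque": the same for the moment, N m; "finger_gap": opening from 0.0 (shut) to 1.0 (fully open); "grasp_force": force on a finger pad.
Only numpy, scipy, OpenCV 4.12 (cv2) and the standard library are available. Lean on these libraries where they do the work, as an engineer would, in place of code of your own. Each camera call takes 0.05 s, during which the arm holds its last target. There are 200 camera calls.

## Task

Pack up the stack of four small sound boxes on the desk: working from the top down, lift off one box at a time and set it in the plywood tray made to its own length and width, so that in the end all four lie flat and right way up on the floors of their own trays. Set the boxes down rather than letting them drop, do not tip them over, and leave the roll of tape and the screwdriver where they lie.

Things in the scene. Friction and masses are not known exactly. Their poses are not given: they have to be found in the camera images.
- foot_switch: Foot switch, top of the stack: square bare-aluminium box 51 x 51 x 31 mm (x, y, z of its own frame), with a round steel press button in the middle of its top (17 mm across at its foot, 11 mm high, so 42 mm overall). About 0.17 kg. Origin: centre of its underside; z up through the button. It belongs in the square tray.
- headphone_amp: Headphone amplifier, second from the top: narrow dark-grey metal box 93 x 39 x 31 mm (x, y, z of its own frame) with a flat top and a jack socket in each end. About 0.2 kg. Origin: centre of its underside; x along its length, z up. It belongs in the narrow tray; either end may face either way.
- di_box: DI box, third from the top: bare-aluminium box 112 x 60 x 31 mm (x, y, z of its own frame) with a flat top, a round microphone socket in one end and two jack sockets in the other. About 0.32 kg. Origin: centre of its underside; x along its length, z up. It belongs in the middle-length wide tray; either end may face either way.
- power_supply: Power supply, bottom of the stack, standing on the desk: long black box 160 x 62 x 28 mm (x, y, z of its own frame) with a flat, vented top and a row of small sockets along one long side. About 0.45 kg. Origin: centre of its underside; x along its length, z up. It belongs in the longest tray; either end may face either way.
- switch_tray: Shallow plywood tray of the foot switch (the square one), open on top, fixed to the desk. Outside 77 x 77 mm (x, y of its frame), 12 mm high; walls 5 mm thick, so 67 x 67 mm inside; its floor (black rubber mat) is 4 mm above the desk. Origin: centre of its underside. z up.
- amp_tray: Shallow plywood tray of the headphone amplifier (the narrow one), open on top, fixed to the desk. Outside 119 x 65 mm (x, y of its frame), 12 mm high; walls 5 mm thick, so 109 x 55 mm inside; its floor (black rubber mat) is 4 mm above the desk. Origin: centre of its underside. z up.
- di_tray: Shallow plywood tray of the DI box (wide, middle length), open on top, fixed to the desk. Outside 138 x 86 mm (x, y of its frame), 12 mm high; walls 5 mm thick, so 128 x 76 mm inside; its floor (black rubber mat) is 4 mm above the desk. Origin: centre of its underside. z up.
- power_tray: Shallow plywood tray of the power supply (the longest one), open on top, fixed to the desk. Outside 186 x 88 mm (x, y of its frame), 12 mm high; walls 5 mm thick, so 176 x 78 mm inside; its floor (black rubber mat) is 4 mm above the desk. Origin: centre of its underside. z up.
- tape_roll: Roll of black tape lying flat, 68 mm across, 39 mm hole, 19 mm high. A bystander: leave it alone. Origin: centre of its underside.
- screwdriver: Screwdriver lying on the desk, 170 mm long, grey handle. A bystander: leave it alone. Origin near the middle of its length, at the underside; x along it towards the tip.
Not all that is in view belongs to the job. Leave any purple, red or turquoise look-alike of the foot_switch alone.

How it is judged:
On the way, in this order (a step that is already met when the one before it is completed fails the run):
1. the foot switch lies flat in its own tray (horizontal distance between foot_switch and switch_tray below 0.013 m and z of foot_switch in the frame of switch_tray between 0.002 and 0.007 m and angle between foot_switch's own z axis and vertical below 0.06 rad), for 0.3 s.
2. the headphone amplifier lies flat in its own tray (horizontal distance between headphone_amp and amp_tray below 0.013 m and z of headphone_amp in the frame of amp_tray between 0.002 and 0.007 m and angle between headphone_amp's own z axis and vertical below 0.06 rad), for 0.3 s.
3. the DI box lies flat in its own tray (horizontal distance between di_box and di_tray below 0.013 m and z of di_box in the frame of di_tray between 0.002 and 0.007 m and angle between di_box's own z axis and vertical below 0.06 rad), for 0.3 s.
4. the power supply lies flat in its own tray (horizontal distance between power_supply and power_tray below 0.013 m and z of power_supply in the frame of power_tray between 0.002 and 0.007 m and angle between power_supply's own z axis and vertical below 0.06 rad), for 0.3 s.
At the end, for the whole second after the job is handed in: Each of the four boxes lies right way up (within 0.06 rad of level) on the floor of its own tray, its centre within 13 mm of the tray's centre and its underside 2 to 7 mm above the tray's underside (the floor is at 4 mm), and all are at rest (all of step 1 and all of step 2 and all of step 3 and all of step 4 and linear speed of each of foot_switch, headphone_amp, di_box, power_supply below 0.02 m/s and angular speed of each of foot_switch, headphone_amp, di_box, power_supply below 0.2 rad/s); the robot touches nothing.
It fails at once if a box is dropped: it moves faster than 0.55 m/s while the fingers do not touch it (a fall of about 15 mm) ((linear speed of foot_switch above 0.55 m/s and contact force between foot_switch and the fingers below 0.05 N) or (linear speed of headphone_amp above 0.55 m/s and contact force between headphone_amp and the fingers below 0.05 N) or (linear speed of di_box above 0.55 m/s and contact force between di_box and the fingers below 0.05 N) or (linear speed of power_supply above 0.55 m/s and contact force between power_supply and the fingers below 0.05 N)).
It fails at once if a box is tipped over (tilted more than 0.6 rad) (angle between any of foot_switch, headphone_amp, di_box, power_supply's own z axis and vertical above 0.6 rad).
It fails at once if the tape or the screwdriver is moved more than 20 mm (distance of any of tape_roll, screwdriver from where it was at the start of the episode above 0.02 m).
It also fails if it takes over 115 s, if anything falls off the work surface, if the arm or the gripper's body presses on something with over 40 N, if the wrist force passes 120 N, or if a joint passes its speed limit or range.

## Working session

There is one attempt and no reset: what is moved stays moved. The work goes in short steps, Python scripts to look and compute and a tool call to move; the robot and the scene stay as the last step left them, time stands still between calls to the robot, and variables do not carry over. Pictures are saved under pics/ and viewed, at most 14 in all, crops included, and the job is handed in when it is done.

Besides the shell and the picture viewer there is one more tool, called by a JSON object that holds its "api" and its "payload", one argument or row to a line. jog_arm: Moves the arm, as the interface text tells. Its arguments: {"type":"object","properties":{"commands":{"type":"array","items":{"type":"array","items":{"type":"number"}}}},"required":["commands"]}

```bash
mkdir -p pics; ls; python3 - <<'E'
from cell import *
import cv2
s=observe();print(s)
for n in("top","side"):
    cv2.imwrite(f"pics/{n}0.png",grab_frame(n)); print(n,calibration(n))
print(calibration("wrist"))
E
```

```text
pics
{'time': 0.0, 'q': array([-1.24731306e+00,  3.79432607e-01,  1.73481999e+00, -1.10076148e-05,
        1.02850648e+00, -3.32841842e-02]), 'joint_vel': array([ 3.09181740e-04, -1.57514815e-04, -4.69216843e-04,  1.31013519e-03,
        9.63664012e-05,  1.57493297e-03]), 'joint_torque': array([ 2.96758619e-03, -7.63714528e+01, -4.34362435e+01,  6.51606289e-02,
        4.23410756e-02, -1.36985495e-04]), 'ee_pos': array([ 0.24433996, -0.65551588,  0.21325203]), 'orientation': array([-5.76402463e-04,  9.84131096e-01,  1.77441948e-01, -8.89902324e-05]), 'ft_force': array([ 0.00181891, -0.37861387,  0.49423589]), 'torque': array([0.05221672, 0.01692136, 0.04645315]), 'grasp_force': 0.0, 'finger_gap': 0.9988295775766683}
top {'mtx': array([[435.62194976,   0.        , 317.42076117],
       [  0.        , 435.62194976, 240.36928001],
       [  0.        ,   0.        ,   1.        ]]), 'k1': -0.08720145694258276, 'extrinsics': array([[-0.00606942,  0.98771554, -0.15614474,  0.39978026],
       [-0.99994193, -0.00738522, -0.007848  , -0.00942152],
       [-0.00890476,  0.15608804,  0.987703
[... 390 characters left out ...]
8952527,  0.65883942],
       [-0.00702391,  0.63533133,  0.77220772,  0.98931572],
       [ 0.        ,  0.        ,  0.        ,  1.        ]])}
{'mtx': array([[411.13608895,   0.        , 321.20663693],
       [  0.        , 411.13608895, 239.79999876],
       [  0.        ,   0.        ,   1.        ]]), 'k1': -0.017589430601960155, 'tool_from_camera': array([[-5.27325034e-04,  9.57642865e-01,  2.87958095e-01,
         8.25475330e-02],
       [ 9.99999829e-01,  4.31617379e-04,  3.95854959e-04,
         5.44405928e-04],
       [ 2.54799959e-04,  2.87958254e-01, -9.57642929e-01,
        -1.70102420e-01],
       [ 0.00000000e+00,  0.00000000e+00,  0.00000000e+00,
         1.00000000e+00]])}
```

View pics/top0.png

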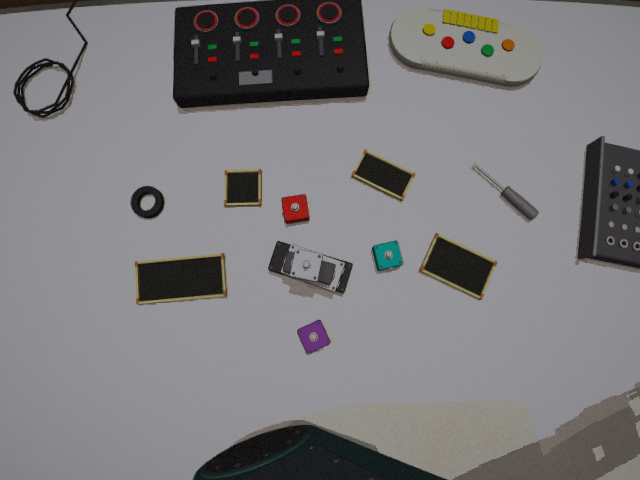

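View pics/side0.png

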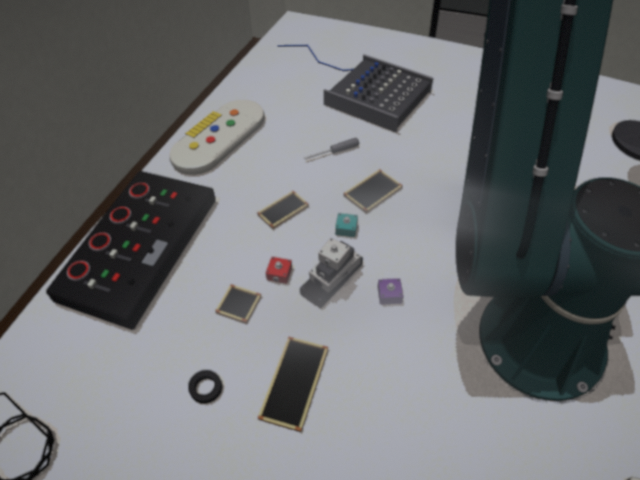

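Foot-switch candidates in the top view: the stack top, aluminium (306,265); red (295,208); turquoise (388,254); purple (313,336). By the description I choose the aluminium one on the stack. The switch tray is at (243,188), amp tray (383,175), DI tray (458,266), power tray (181,279), tape (148,202) and screwdriver (505,190). Next I rectify and measure the trays, and check a close crop of the stack.

```bash
cat > h.py <<'E'
from cell import *
import cv2, numpy as np
from scipy.spatial.transform import Rotation as R
def cam(n,s=None):
    c=calibration(n)
    if n!="wrist": return c,c["extrinsics"]
    T=np.eye(4);T[:3,:3]=R.from_quat(np.roll(s["orientation"],-1)).as_matrix();T[:3,3]=s["ee_pos"]
    return c,T@c["tool_from_camera"]
def w2p(P,c,T):
    p=(np.asarray(P,float)-T[:3,3])@T[:3,:3]
    x,y=p[...,0]/-p[...,2],-p[...,1]/-p[...,2]
    f=1+c["k1"]*(x*x+y*y);K=c["mtx"]
    return np.stack([K[0,0]*x*f+K[0,2],K[1,1]*y*f+K[1,2]],-1)
def p2w(uv,z,c,T):
    u=cv2.undistortPoints(np.array(uv,float).reshape(-1,1,2),c["mtx"],np.array([c["k1"],0,0,0.]))[:,0]
    d=np.c_[u[:,0],-u[:,1],-np.ones(len(u))]@T[:3,:3].T
    return T[:3,3]+d*((z-T[2,3])/d[:,2])[:,None]
def ortho(img,c,T,z,x0,x1,y0,y1,s):  # up=+x, left=+y ; s px per m
    xs=np.arange(x1,x0,-1/s);ys=np.arange(y1,y0,-1/s)
    Y,X=np.meshgrid(ys,xs);m=w2p(np.stack([X,Y,0*X+z],-1),c,T).astype(np.float32)
    return cv2.remap(img,m[...,0],m[...,1],cv2.INTER_CUBIC)
E
python3 - <<'E'
from h import *
im=cv2.imread("pics/top0.png");c,T=cam("top")
o=ortho(im,c,T,.012,.35,.80,-.42,.42,2000)
hsv=cv2.cvtColor(o,cv2.COLOR_BGR2HSV)
m=((hsv[...,1]>70)&(hsv[...,0]<35)&(hsv[...,0]>8)).astype(np.uint8)*255
m=cv2.morphologyEx(m,cv2.MORPH_CLOSE,np.ones((9,9)))
for k in cv2.findContours(m,cv2.RETR_EXTERNAL,cv2.CHAIN_APPROX_NONE)[0]:
    (u,v),(w,h),a=cv2.minAreaRect(k)
    if w*h<5000: continue
    b=cv2.boxPoints(((u,v),(w,h),a)); e=b[1]-b[0]; f=b[2]-b[1]
    if np.hypot(*f)>np.hypot(*e): e=f
    yaw=np.degrees(np.arctan2(-e[0],-e[1]))  # world dx=-dv, dy=-du
    print("x %.4f y %.4f"%(.80-v/2000,.42-u/2000),"size mm",w/2,h/2,"long yaw %.1f"%((yaw+90)%180-90))
a=cv2.resize(im[220:310,250:370],None,fx=6,fy=6,interpolation=cv2.INTER_CUBIC)
cv2.imwrite("pics/crop0.png",a)
E
```

```text
x 0.4622 y 0.2794 size mm 88.86084747314453 188.3897247314453 long yaw -84.8
x 0.4839 y -0.2894 size mm 139.5503387451172 87.91796875 long yaw 63.6
x 0.6527 y 0.1543 size mm 80.57878112792969 78.65221405029297 long yaw 0.9
x 0.6777 y -0.1408 size mm 120.35983276367188 68.75930786132812 long yaw 62.5
```

View pics/crop0.png

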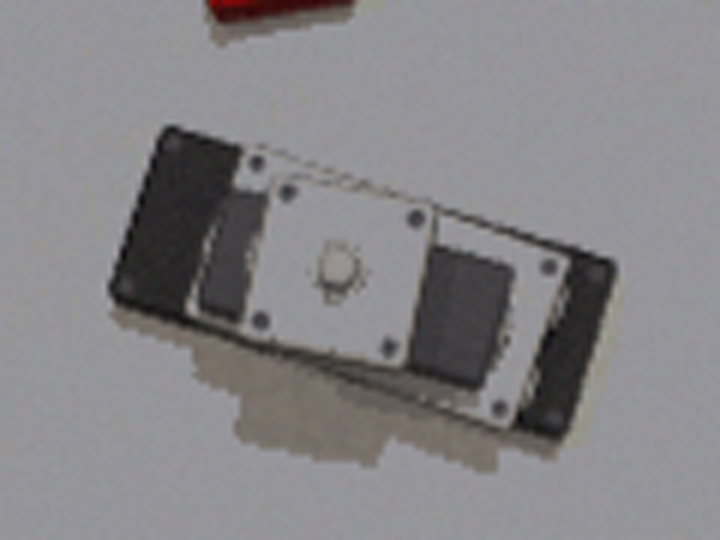

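```bash
cat >> h.py <<'E'
def rect(pts):
    (u,v),(w,h),a=cv2.minAreaRect((np.array(pts)[:,:2]*1e4).astype(np.float32))
    a=a if w>h else a+90
    return np.array([u,v])/1e4,max(w,h)/10,min(w,h)/10,(a)%180
def go(x,y,z,psi,s=None):
    "round jog numbers to bring the TCP to x,y,z, tool x at world yaw psi, pointing down"
    s=s or observe();Rc=R.from_quat(np.roll(s["orientation"],-1))
    p=np.radians(psi);Rt=R.from_matrix(np.array([[np.cos(p),np.sin(p),0],[np.sin(p),-np.cos(p),0],[0,0,-1]]).T.reshape(3,3).T)
    rv=(Rc.inv()*Rt).as_rotvec(degrees=True);d=Rc.inv().apply(np.array([x,y,z])-s["ee_pos"])*1e3
    print("rot",rv.round(1),"shift",d.round(1),"| at",s["ee_pos"].round(4),"t %.2f"%s["time"],"gap %.3f F %.1f"%(s["finger_gap"],s["grasp_force"]))
E
python3 - <<'E'
from h import *
c,T=cam("top")
for n,z,p in [("sw",.121,[(270,178),(437,212),(406,367),(242,320)]),("amp",.090,[(513,265),(487,388),(200,310),(222,190)]),
 ("di",.059,[(240,147),(570,258),(512,430),(187,310)]),("pw",.028,[(168,125),(615,262),(568,440),(112,300)])]:
    w=p2w(np.array(p)/6+[250,220],z,c,T);print(n,rect(w),w[:,:2].mean(0))
go(.5,.02,.22,75)
E
```

```text
sw (array([0.47690625, 0.01679402]), 51.019979858398436, 46.88528747558594, 78.00553131103516) [0.47781217 0.01647572]
amp (array([0.47488936, 0.01291455]), 94.53662719726563, 38.631597900390624, 75.07264709472656) [0.47502684 0.01246811]
di (array([0.47830664, 0.0069332 ]), 111.97677001953124, 57.940985107421874, 70.63407897949219) [0.47861767 0.00640345]
pw (array([0.48311099, 0.01053202]), 157.92779541015625, 61.4197509765625, 72.61588287353516) [0.48311017 0.01096033]
rot [ -0.1  -0.  -54.6] shift [ 475.5 -543.7   -6.1] | at [ 0.2444 -0.6556  0.2133] t 0.10 gap 1.003 F 0.0
```

{"api": "jog_arm", "payload": {
  "commands": [
    [0,0,-56,452,-552,-20,1],
    [0,0,-56,452,-552,-20,1],
    [0,0,-56,452,-552,-20,1],
    [0,0,-56,452,-552,-20,1],
    [0,0,-56,452,-552,-20,1],
    [0,0,-56,452,-552,-20,1],
    [0,0,-56,452,-552,-20,1],
    [0,0,-56,452,-552,-20,1],
    [0,0,-56,452,-552,-20,1],
    [0,0,-56,452,-552,-20,1],
    [0,0,-56,452,-552,-20,1],
    [0,0,-56,452,-552,-20,1]
  ]
}}

```text
time: 1.1
ee_pos: [0.4061, -0.181, 0.2281]
orientation: [0.0, 0.786, 0.619, 0.0]
ft_force: [0.8, -1.0, 0.4]
finger_gap: 1.001
grasp_force: 0.0
```

```bash
python3 -c "
from h import *
go(.477,.0165,.23,78)"
```

```text
rot [ 0.   0.  -1.6] shift [208.7  22.5  -2. ] | at [ 0.4061 -0.181   0.2281] t 1.10 gap 1.001 F 0.0
```

{"api": "jog_arm", "payload": {
  "commands": [
    [0,0,-1.6,209,22,-2,1],
    [0,0,-1.6,209,22,-2,1],
    [0,0,-1.6,209,22,-2,1],
    [0,0,-1.6,209,22,-2,1],
    [0,0,-1.6,209,22,-2,1],
    [0,0,-1.6,209,22,-2,1],
    [0,0,-1.6,209,22,-2,1],
    [0,0,-1.6,209,22,-2,1]
  ]
}}

```text
time: 1.77
ee_pos: [0.4761, 0.0149, 0.2296]
orientation: [-0.0, 0.777, 0.63, -0.0]
ft_force: [-0.1, -0.5, -0.5]
finger_gap: 1.0
grasp_force: 0.0
```

```bash
python3 - <<'E'
from h import *
s=observe();c,T=cam("wrist",s);im=grab_frame("wrist");cv2.imwrite("pics/w1.png",im)
go(.477,.0165,.102,78,s)
o=ortho(im,c,T,.121,.43,.53,-.04,.07,5000)   # 0.2mm/px
cv2.imwrite("pics/w1o.png",o);print(o.shape)
E
```

```text
rot [-0.   0.   0.1] shift [  1.7   0.6 127.6] | at [0.4761 0.0149 0.2296] t 1.77 gap 1.000 F 0.0
(501, 550, 3)
```

View pics/w1o.png

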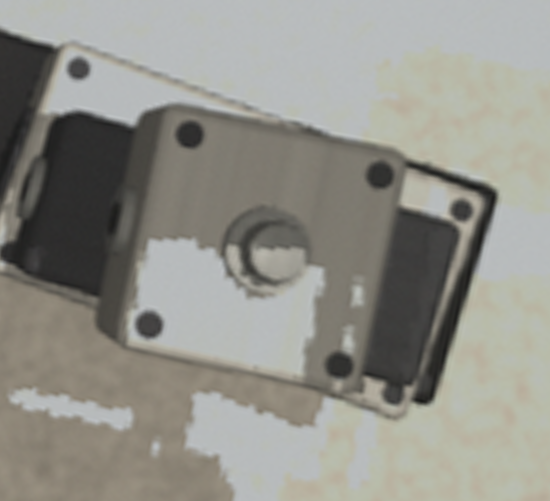

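{"api": "jog_arm", "payload": {
  "commands": [
    [0,0,0,3,3,60,1],
    [0,0,0,3,3,100,1],
    [0,0,0,3,3,127,1],
    [0,0,0,3,3,127,1],
    [0,0,0,3,3,127,0.5],
    [0,0,0,3,3,127,0.5],
    [0,0,0,3,3,127,0.5],
    [0,0,0,3,3,127,0.4],
    [0,0,0,3,3,127,0.4],
    [0,0,0,3,3,127,0.4],
    [0,0,0,3,3,127,0.4],
    [0,0,0,3,3,127,0.4]
  ]
}}

```text
time: 2.82
ee_pos: [0.4805, 0.0174, 0.1039]
orientation: [0.0, 0.777, 0.63, 0.0]
ft_force: [-4.4, -0.5, 12.6]
finger_gap: 0.556
grasp_force: 30.0
```

{"api": "jog_arm", "payload": {
  "commands": [
    [0,0,0,0,0,-15,0.4],
    [0,0,0,0,0,-35,0.4],
    [0,0,0,0,0,-50,0.4],
    [0,0,0,0,0,-60,0.4],
    [0,0,0,0,0,-60,0.4]
  ]
}}

```text
time: 3.23
ee_pos: [0.4811, 0.0174, 0.1648]
orientation: [0.001, 0.777, 0.63, 0.001]
ft_force: [0.6, -0.6, -1.7]
finger_gap: 0.557
grasp_force: 30.0
```

```bash
python3 -c "
from h import *
print(observe()['ft_force'])
go(.6527,.1543,.1,91)"
```

```text
[ 0.58910723 -0.64701187 -1.69412465]
rot [  0.2  -0.  -12.9] shift [169.4 139.3  65.4] | at [0.4811 0.0174 0.1648] t 3.23 gap 0.557 F 30.0
```

{"api": "jog_arm", "payload": {
  "commands": [
    [0,0,-3,20,16,0,0.4],
    [0,0,-8,55,45,5,0.4],
    [0,0,-13,90,74,15,0.4],
    [0,0,-13,125,103,30,0.4],
    [0,0,-13,155,127,40,0.4],
    [0,0,-13,169,139,50,0.4],
    [0,0,-13,169,139,50,0.4],
    [0,0,-13,169,139,50,0.4],
    [0,0,-13,169,139,50,0.4]
  ]
}}

```text
time: 3.98
ee_pos: [0.65, 0.1536, 0.1117]
orientation: [-0.001, 0.701, 0.714, -0.001]
ft_force: [-0.2, 0.3, -1.6]
finger_gap: 0.56
grasp_force: 30.0
```

```bash
cat >> h.py <<'E'
def look(name,z,cx,cy,r=.07,sc=3000):
    "wrist view rectified on plane z, centred at cx,cy"
    s=observe();c,T=cam("wrist",s);im=grab_frame("wrist")
    o=ortho(im,c,T,z,cx-r,cx+r,cy-r,cy+r,sc);cv2.imwrite(f"pics/{name}.png",o);return s
E
python3 - <<'E'
from h import *
s=look("w2",.012,.6527,.1543,.09)
go(.6527,.1543,.019,91,s)
E
```

```text
rot [-0.1  0.   0.1] shift [ 0.7  2.9 92.7] | at [0.65   0.1536 0.1117] t 3.98 gap 0.560 F 30.0
```

View pics/w2.png

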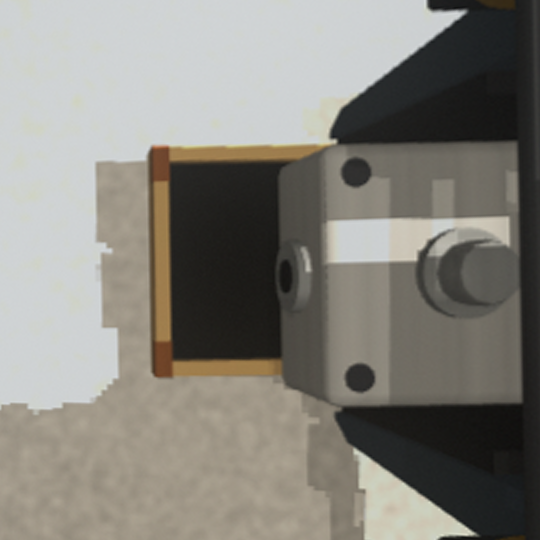

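{"api": "jog_arm", "payload": {
  "commands": [
    [0,0,0,2,5.5,20,0.4],
    [0,0,0,2,5.5,45,0.4],
    [0,0,0,2,5.5,65,0.4],
    [0,0,0,2,5.5,80,0.4],
    [0,0,0,2,5.5,88,0.4],
    [0,0,0,2,5.5,91,0.4],
    [0,0,0,2,5.5,93,0.4],
    [0,0,0,2,5.5,93,0.4]
  ]
}}

```text
time: 4.7
ee_pos: [0.6569, 0.156, 0.0206]
orientation: [0.0, 0.701, 0.713, 0.0]
ft_force: [0.3, 0.3, -1.4]
finger_gap: 0.56
grasp_force: 30.0
```

{"api": "jog_arm", "payload": {
  "commands": [
    [0,0,0,0,-1,1,0.4],
    [0,0,0,0,-1,2,0.4],
    [0,0,0,0,-1,2.5,0.4],
    [0,0,0,0,-1,2.5,0.4]
  ]
}}

```text
time: 5.03
ee_pos: [0.6558, 0.1561, 0.0179]
orientation: [0.0, 0.701, 0.714, 0.0]
ft_force: [-1.5, -0.1, 2.0]
finger_gap: 0.556
grasp_force: 30.0
```

{"api": "jog_arm", "payload": {
  "commands": [
    [0,0,0,0,0,0,0.65],
    [0,0,0,0,0,0,0.75],
    [0,0,0,0,0,0,0.8],
    [0,0,0,0,0,0,0.8],
    [0,0,0,0,0,-20,0.8],
    [0,0,0,0,0,-55,0.8],
    [0,0,0,0,0,-95,0.8],
    [0,0,0,0,0,-135,0.8],
    [0,0,0,0,0,-150,0.8],
    [0,0,0,0,0,-150,0.8]
  ]
}}

```text
time: 5.87
ee_pos: [0.6578, 0.1565, 0.1723]
orientation: [0.002, 0.701, 0.714, 0.003]
ft_force: [0.0, 0.3, 0.4]
finger_gap: 0.8
grasp_force: 0.0
```

```bash
python3 - <<'E'
from h import *
s=look("w3",.035,.656,.156,.08)
go(.478,.0129,.20,75,s)
E
```

```text
rot [ 0.4 -0.1 16. ] shift [-140.2 -182.2  -29.1] | at [0.6578 0.1565 0.1723] t 5.87 gap 0.800 F 0.0
```

View pics/w3.png

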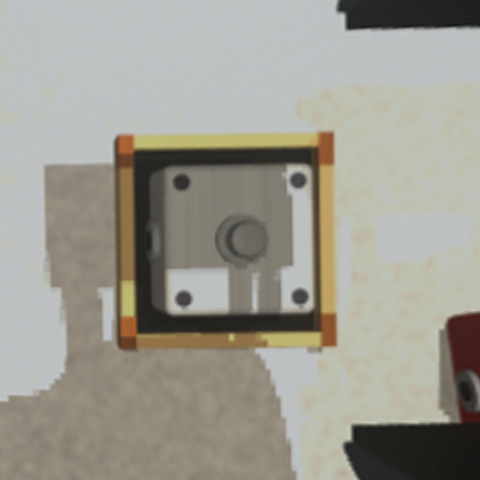

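The w3 view shows the foot switch flat and centred (button at 242,240) in the square tray. Next is the amp.

{"api": "jog_arm", "payload": {
  "commands": [
    [0.4,0,3,-20,-26,-29,0.8],
    [0.4,0,8,-50,-65,-29,0.8],
    [0.4,0,14,-75,-97,-29,0.8],
    [0.4,0,16,-102,-132,-29,0.8],
    [0.4,0,16,-128,-166,-29,0.8],
    [0.4,0,16,-140,-182,-29,0.8],
    [0.4,0,16,-140,-182,-29,0.8],
    [0.4,0,16,-140,-182,-29,0.8],
    [0.4,0,16,-140,-182,-29,0.8]
  ]
}}

```text
time: 6.67
ee_pos: [0.4762, 0.0127, 0.1958]
orientation: [-0.003, 0.793, 0.609, -0.003]
ft_force: [0.5, -0.8, -0.1]
finger_gap: 0.801
grasp_force: 0.0
```

```bash
python3 - <<'E'
from h import *
s=look("w4",.090,.478,.013,.06,4000)
go(.478,.0134,.072,75,s)
E
```

```text
rot [-0.4  0.1  0. ] shift [  1.2   2.5 123.8] | at [0.4762 0.0127 0.1958] t 6.67 gap 0.801 F 0.0
```

View pics/w4.png

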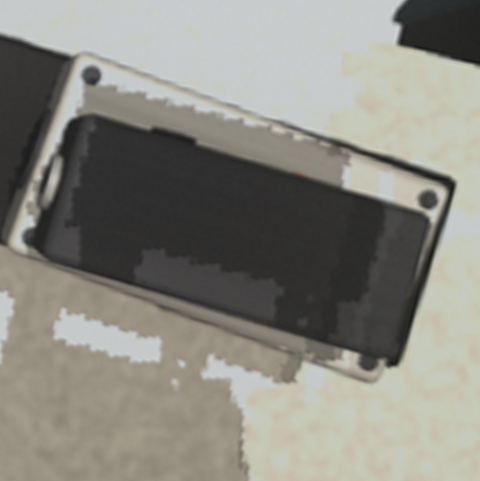

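{"api": "jog_arm", "payload": {
  "commands": [
    [-0.4,0,0,2,3,40,0.8],
    [-0.4,0,0,2,3,80,0.8],
    [-0.4,0,0,2,3,110,0.8],
    [-0.4,0,0,2,3,123,0.8],
    [-0.4,0,0,2,3,123,0.7],
    [-0.4,0,0,2,3,123,0.6],
    [-0.4,0,0,2,3,123,0.5],
    [-0.4,0,0,2,3,123,0.45],
    [-0.4,0,0,2,3,123,0.3],
    [-0.4,0,0,2,3,123,0.3],
    [-0.4,0,0,2,3,123,0.3],
    [-0.4,0,0,2,3,123,0.3]
  ]
}}

```text
time: 7.72
ee_pos: [0.4793, 0.014, 0.0744]
orientation: [0.001, 0.793, 0.609, 0.0]
ft_force: [-1.8, 2.0, 8.2]
finger_gap: 0.428
grasp_force: 29.9
```

{"api": "jog_arm", "payload": {
  "commands": [
    [0,0,0,0,0,-15,0.3],
    [0,0,0,0,0,-35,0.3],
    [0,0,0,0,0,-50,0.3],
    [0,0,0,0,0,-60,0.3],
    [0,0,0,0,0,-60,0.3]
  ]
}}

```text
time: 8.13
ee_pos: [0.4798, 0.014, 0.1355]
orientation: [0.001, 0.793, 0.609, 0.001]
ft_force: [1.0, 0.5, -2.5]
finger_gap: 0.426
grasp_force: 29.9
```

```bash
python3 -c "
from h import *
go(.6807,-.1398,.11,62.5)"
```

```text
rot [ 0.2 -0.  12.5] shift [-96.7 233.6  26.3] | at [0.4798 0.014  0.1355] t 8.13 gap 0.426 F 29.9
```

{"api": "jog_arm", "payload": {
  "commands": [
    [0,0,3,-8,20,0,0.3],
    [0,0,8,-24,58,5,0.3],
    [0,0,12,-40,96,10,0.3],
    [0,0,12.5,-56,135,20,0.3],
    [0,0,12.5,-72,174,25,0.3],
    [0,0,12.5,-88,213,25,0.3],
    [0,0,12.5,-97,234,25,0.3],
    [0,0,12.5,-97,234,25,0.3],
    [0,0,12.5,-97,234,25,0.3],
    [0,0,12.5,-97,234,25,0.3]
  ]
}}

```text
time: 8.97
ee_pos: [0.6786, -0.1398, 0.1072]
orientation: [-0.0, 0.855, 0.519, -0.001]
ft_force: [0.2, -0.0, -2.4]
finger_gap: 0.422
grasp_force: 29.9
```

```bash
python3 - <<'E'
from h import *
s=look("w5",.012,.6807,-.1398,.09)
go(.6807,-.1398,.0195,62.5,s)
E
```

```text
rot [-0.1  0.1  0. ] shift [ 1.1  2.  87.7] | at [ 0.6786 -0.1398  0.1072] t 8.97 gap 0.422 F 29.9
```

View pics/w5.png

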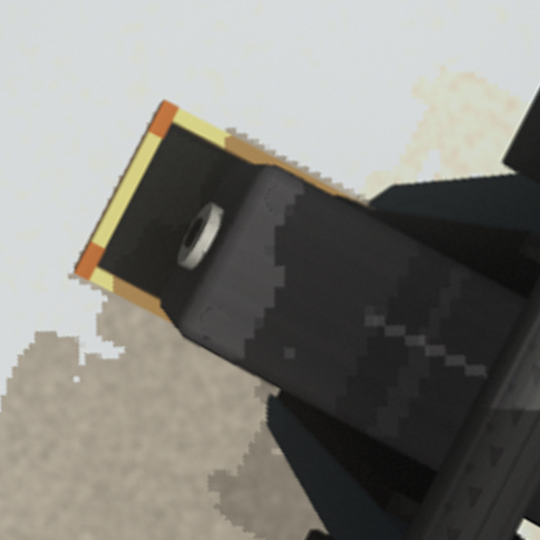

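{"api": "jog_arm", "payload": {
  "commands": [
    [0,0,0,-1,2.5,20,0.3],
    [0,0,0,-1,2.5,45,0.3],
    [0,0,0,-1,2.5,65,0.3],
    [0,0,0,-1,2.5,78,0.3],
    [0,0,0,-1,2.5,84,0.3],
    [0,0,0,-1,2.5,86,0.3],
    [0,0,0,-1,2.5,87,0.3],
    [0,0,0,-1,2.5,87,0.3]
  ]
}}

```text
time: 9.68
ee_pos: [0.682, -0.1423, 0.0225]
orientation: [0.001, 0.855, 0.519, 0.0]
ft_force: [0.8, -0.0, -2.2]
finger_gap: 0.426
grasp_force: 29.9
```

{"api": "jog_arm", "payload": {
  "commands": [
    [0,0,0,0,0,1,0.3],
    [0,0,0,0,0,2,0.3],
    [0,0,0,0,0,2.8,0.3],
    [0,0,0,0,0,2.8,0.3],
    [0,0,0,0,0,2.8,0.3]
  ]
}}

```text
time: 10.1
ee_pos: [0.6818, -0.1424, 0.0195]
orientation: [0.001, 0.855, 0.519, -0.0]
ft_force: [-2.7, 0.6, 6.0]
finger_gap: 0.43
grasp_force: 29.9
```

Contact felt (+8 N). Release and retreat.

{"api": "jog_arm", "payload": {
  "commands": [
    [0,0,0,0,0,-0.5,0.5],
    [0,0,0,0,0,-0.5,0.6],
    [0,0,0,0,0,-0.5,0.7],
    [0,0,0,0,0,-0.5,0.7],
    [0,0,0,0,0,-20,0.7],
    [0,0,0,0,0,-55,0.7],
    [0,0,0,0,0,-95,0.8],
    [0,0,0,0,0,-135,0.9],
    [0,0,0,0,0,-150,1],
    [0,0,0,0,0,-150,1]
  ]
}}

```text
time: 10.93
ee_pos: [0.6838, -0.1427, 0.1736]
orientation: [0.003, 0.855, 0.519, 0.002]
ft_force: [0.5, -0.6, 0.3]
finger_gap: 0.963
grasp_force: 0.0
```

```bash
python3 - <<'E'
from h import *
s=look("w6",.035,.681,-.142,.09)
go(.4815,.008,.18,71,s)
E
```

```text
rot [ 0.4 -0.  -8.5] shift [  40.4 -249.    -8.1] | at [ 0.6838 -0.1427  0.1736] t 10.93 gap 0.963 F 0.0
```

View pics/w6.png

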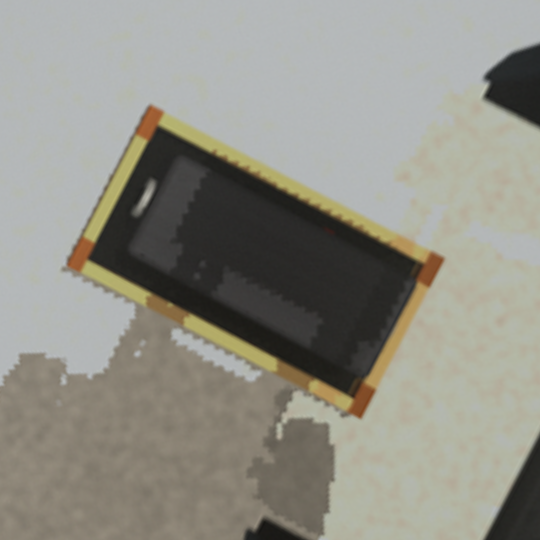

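Amp centred in its tray (box centre and parallax-corrected tray centre both near (272,268)). Next is the DI box at about (.4815,.0073), yaw 70.

{"api": "jog_arm", "payload": {
  "commands": [
    [0.4,0,-2,3,-20,-8,1],
    [0.4,0,-5,10,-60,-8,1],
    [0.4,0,-7,16,-100,-8,1],
    [0.4,0,-7.5,23,-140,0,1],
    [0.4,0,-7.5,30,-180,0,1],
    [0.4,0,-7.5,36,-220,5,1],
    [0.4,0,-7.5,40,-249,20,1],
    [0.4,0,-7.5,40,-249,30,1],
    [0.4,0,-7.5,40,-249,30,1],
    [0.4,0,-7.5,40,-249,30,1]
  ]
}}

```text
time: 11.82
ee_pos: [0.4787, 0.0081, 0.1377]
orientation: [-0.003, 0.819, 0.574, -0.003]
ft_force: [0.2, -0.4, 0.4]
finger_gap: 1.007
grasp_force: 0.0
```

```bash
python3 - <<'E'
from h import *
go(.4815,.0073,.041,70)
E
```

```text
rot [-0.5  0.1  0.1] shift [ 0.3  3.7 96.7] | at [0.4787 0.0081 0.1377] t 11.82 gap 1.007 F 0.0
```

{"api": "jog_arm", "payload": {
  "commands": [
    [-0.4,0,0,0,3,35,1],
    [-0.4,0,0,0,3,65,1],
    [-0.4,0,0,0,3,88,1],
    [-0.4,0,0,0,3,95,1],
    [-0.4,0,0,0,3,95,0.9],
    [-0.4,0,0,0,3,95,0.8],
    [-0.4,0,0,0,3,95,0.7],
    [-0.4,0,0,0,3,95,0.6],
    [-0.4,0,0,0,3,95,0.5],
    [-0.4,0,0,0,3,95,0.5],
    [-0.4,0,0,0,3,95,0.5],
    [-0.4,0,0,0,3,95,0.5]
  ]
}}

```text
time: 12.82
ee_pos: [0.4819, 0.0073, 0.0447]
orientation: [0.001, 0.819, 0.574, 0.0]
ft_force: [-2.0, -0.5, 10.2]
finger_gap: 0.659
grasp_force: 30.0
```

{"api": "jog_arm", "payload": {
  "commands": [
    [0,0,0,0,0,-15,0.5],
    [0,0,0,0,0,-35,0.5],
    [0,0,0,0,0,-55,0.5],
    [0,0,0,0,0,-70,0.5],
    [0,0,0,0,0,-70,0.5]
  ]
}}

```text
time: 13.23
ee_pos: [0.4828, 0.0073, 0.1165]
orientation: [0.002, 0.819, 0.574, 0.002]
ft_force: [1.1, -0.0, -2.6]
finger_gap: 0.662
grasp_force: 30.0
```

```bash
python3 -c "
from h import *
go(.487,-.292,.11,63.6)"
```

```text
rot [ 0.3 -0.1  6.4] shift [-279.9  106.1    6.7] | at [0.4828 0.0073 0.1165] t 13.23 gap 0.662 F 30.0
```

{"api": "jog_arm", "payload": {
  "commands": [
    [0,0,2,-20,7.5,0,0.5],
    [0,0,4,-56,21,0,0.5],
    [0,0,6.4,-94,35.5,0,0.5],
    [0,0,6.4,-132,50,0,0.5],
    [0,0,6.4,-170,64,0,0.5],
    [0,0,6.4,-208,79,0,0.5],
    [0,0,6.4,-245,93,0,0.5],
    [0,0,6.4,-270,102,4,0.5],
    [0,0,6.4,-280,106,4,0.5],
    [0,0,6.4,-280,106,4,0.5],
    [0,0,6.4,-280,106,4,0.5]
  ]
}}

```text
time: 14.15
ee_pos: [0.4847, -0.2916, 0.109]
orientation: [-0.0, 0.85, 0.527, -0.0]
ft_force: [-0.6, 0.3, -3.6]
finger_gap: 0.653
grasp_force: 30.0
```

```bash
python3 - <<'E'
from h import *
s=look("w7",.012,.487,-.292,.10,2800)
go(.487,-.292,.0207,63.6,s)
E
```

```text
rot [-0.1  0.  -0. ] shift [ 0.7  2.3 88.3] | at [ 0.4847 -0.2916  0.109 ] t 14.15 gap 0.653 F 30.0
```

View pics/w7.png

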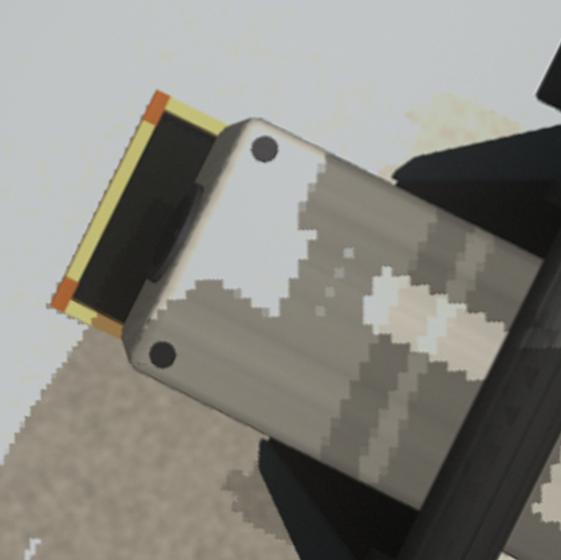

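{"api": "jog_arm", "payload": {
  "commands": [
    [0,0,0,0.5,-0.5,20,0.5],
    [0,0,0,0.5,-0.5,45,0.5],
    [0,0,0,0.5,-0.5,65,0.5],
    [0,0,0,0.5,-0.5,78,0.5],
    [0,0,0,0.5,-0.5,84,0.5],
    [0,0,0,0.5,-0.5,87,0.5],
    [0,0,0,0.5,-0.5,88,0.5],
    [0,0,0,0.5,-0.5,88,0.5]
  ]
}}

```text
time: 14.87
ee_pos: [0.4855, -0.2914, 0.0224]
orientation: [0.001, 0.85, 0.527, 0.0]
ft_force: [0.0, -0.3, -2.9]
finger_gap: 0.659
grasp_force: 30.0
```

{"api": "jog_arm", "payload": {
  "commands": [
    [0,0,0,0,0,1,0.5],
    [0,0,0,0,0,1.8,0.5],
    [0,0,0,0,0,2,0.5],
    [0,0,0,0,0,2,0.5]
  ]
}}

```text
time: 15.2
ee_pos: [0.4855, -0.2917, 0.0207]
orientation: [0.001, 0.85, 0.527, 0.0]
ft_force: [-1.9, 1.9, 5.1]
finger_gap: 0.658
grasp_force: 30.0
```

{"api": "jog_arm", "payload": {
  "commands": [
    [0,0,0,0,0,-0.3,0.7],
    [0,0,0,0,0,-0.3,0.8],
    [0,0,0,0,0,-0.3,0.88],
    [0,0,0,0,0,-0.3,0.88],
    [0,0,0,0,0,-20,0.88],
    [0,0,0,0,0,-50,0.9],
    [0,0,0,0,0,-85,1],
    [0,0,0,0,0,-110,1],
    [0,0,0,0,0,-120,1],
    [0,0,0,0,0,-120,1]
  ]
}}

```text
time: 16.03
ee_pos: [0.4862, -0.2921, 0.1421]
orientation: [0.002, 0.85, 0.527, 0.001]
ft_force: [-0.3, -1.4, 0.2]
finger_gap: 1.001
grasp_force: 0.0
```

```bash
python3 - <<'E'
from h import *
go(.4865,.011,.14,72.6)
E
```

```text
rot [ 0.2  0.1 -9. ] shift [ 271.8 -134.3    1.3] | at [ 0.4862 -0.2921  0.1421] t 16.03 gap 1.001 F 0.0
```

{"api": "jog_arm", "payload": {
  "commands": [
    [0,0,-3,20,-10,0,1],
    [0,0,-7,56,-28,0,1],
    [0,0,-9,93,-46,0,1],
    [0,0,-9,130,-64,0,1],
    [0,0,-9,167,-82,0,1],
    [0,0,-9,204,-101,0,1],
    [0,0,-9,240,-118,0,1],
    [0,0,-9,265,-131,0,1],
    [0,0,-9,272,-134,0,1],
    [0,0,-9,272,-134,0,1],
    [0,0,-9,272,-134,0,1]
  ]
}}

```text
time: 16.95
ee_pos: [0.4852, 0.0117, 0.1386]
orientation: [-0.0, 0.805, 0.593, -0.001]
ft_force: [0.1, -0.7, 0.5]
finger_gap: 0.999
grasp_force: 0.0
```

```bash
python3 - <<'E'
from h import *
s=look("w8",.028,.4865,.011,.11,2600)
go(.4865,.011,.0125,72.6,s)
E
```

```text
rot [-0.1  0.1  0.1] shift [-1.000e-01  1.600e+00  1.261e+02] | at [0.4852 0.0117 0.1386] t 16.95 gap 0.999 F 0.0
```

View pics/w8.png

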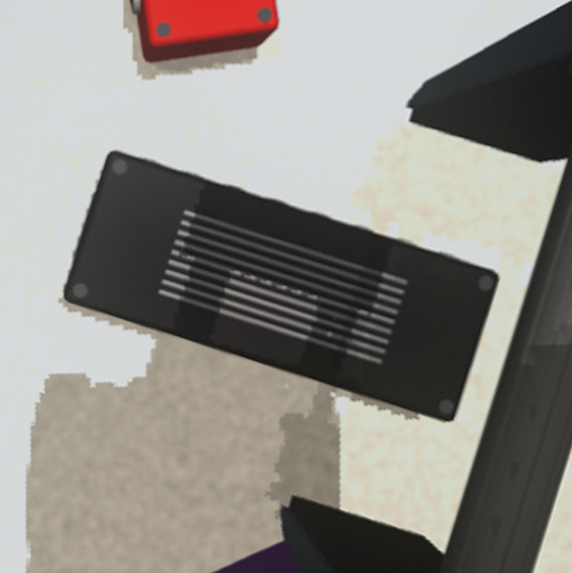

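{"api": "jog_arm", "payload": {
  "commands": [
    [0,0,0.3,0.8,0.7,35,1],
    [0,0,0.3,0.8,0.7,70,1],
    [0,0,0.3,0.8,0.7,100,1],
    [0,0,0.3,0.8,0.7,118,1],
    [0,0,0.3,0.8,0.7,125,0.9],
    [0,0,0.3,0.8,0.7,125,0.8],
    [0,0,0.3,0.8,0.7,125,0.75],
    [0,0,0.3,0.8,0.7,125,0.6],
    [0,0,0.3,0.8,0.7,125,0.5],
    [0,0,0.3,0.8,0.7,125,0.5],
    [0,0,0.3,0.8,0.7,125,0.5],
    [0,0,0.3,0.8,0.7,125,0.5]
  ]
}}

```text
time: 18.0
ee_pos: [0.4873, 0.0122, 0.0158]
orientation: [0.001, 0.807, 0.59, 0.0]
ft_force: [-1.8, -5.0, 9.2]
finger_gap: 0.681
grasp_force: 30.0
```

{"api": "jog_arm", "payload": {
  "commands": [
    [0,0,0,0,0,-12,0.5],
    [0,0,0,0,0,-30,0.5],
    [0,0,0,0,0,-55,0.5],
    [0,0,0,0,0,-80,0.5],
    [0,0,0,0,0,-90,0.5],
    [0,0,0,0,0,-90,0.5]
  ]
}}

```text
time: 18.5
ee_pos: [0.4881, 0.0124, 0.107]
orientation: [0.002, 0.807, 0.59, 0.002]
ft_force: [0.2, -0.5, -2.9]
finger_gap: 0.679
grasp_force: 30.0
```

```bash
python3 -c "
from h import *
go(.465,.2815,.105,95.2)"
```

```text
rot [  0.3   0.  -22.8] shift [ 249.4 -103.6    1.7] | at [0.4881 0.0124 0.107 ] t 18.50 gap 0.679 F 30.0
```

{"api": "jog_arm", "payload": {
  "commands": [
    [0,0,-2,20,-8,0,0.5],
    [0,0,-6,55,-23,0,0.5],
    [0,0,-10,90,-37,0,0.5],
    [0,0,-14,126,-52,0,0.5],
    [0,0,-18,162,-67,0,0.5],
    [0,0,-21,198,-82,0,0.5],
    [0,0,-23,230,-95,0,0.5],
    [0,0,-23,249,-103,0,0.5],
    [0,0,-23,249,-103,0,0.5],
    [0,0,-23,249,-103,0,0.5],
    [0,0,-23,249,-103,0,0.5]
  ]
}}

```text
time: 19.42
ee_pos: [0.4632, 0.2802, 0.1033]
orientation: [-0.0, 0.673, 0.739, -0.001]
ft_force: [-0.5, -0.1, -4.0]
finger_gap: 0.674
grasp_force: 30.0
```

```bash
python3 - <<'E'
from h import *
s=look("w9",.012,.465,.2815,.115,2500)
go(.465,.2815,.0198,95.2,s)
E
```

```text
rot [-0.1  0.1  0.2] shift [ 1.2  2.  83.5] | at [0.4632 0.2802 0.1033] t 19.42 gap 0.674 F 30.0
```

View pics/w9.png

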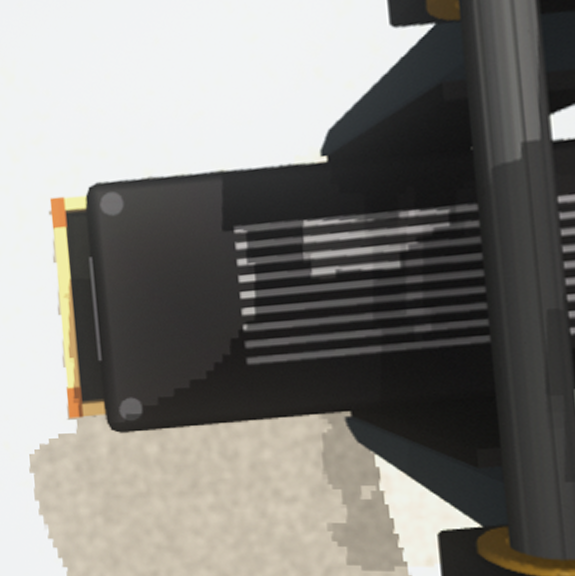

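{"api": "jog_arm", "payload": {
  "commands": [
    [0,0,0.5,-0.5,0.4,20,0.5],
    [0,0,0.5,-0.5,0.4,42,0.5],
    [0,0,0.5,-0.5,0.4,60,0.5],
    [0,0,0.5,-0.5,0.4,73,0.5],
    [0,0,0.5,-0.5,0.4,79,0.5],
    [0,0,0.5,-0.5,0.4,82,0.5],
    [0,0,0.5,-0.5,0.4,83,0.5],
    [0,0,0.5,-0.5,0.4,83,0.5]
  ]
}}

```text
time: 20.13
ee_pos: [0.4648, 0.2805, 0.022]
orientation: [0.0, 0.677, 0.736, 0.0]
ft_force: [0.1, -0.2, -4.1]
finger_gap: 0.683
grasp_force: 30.0
```

{"api": "jog_arm", "payload": {
  "commands": [
    [0,0,0,0,0,1,0.5],
    [0,0,0,0,0,2,0.5],
    [0,0,0,0,0,2.4,0.5],
    [0,0,0,0,0,2.4,0.5]
  ]
}}

```text
time: 20.47
ee_pos: [0.4648, 0.2807, 0.0198]
orientation: [0.0, 0.677, 0.736, 0.0]
ft_force: [-3.0, -2.4, 5.2]
finger_gap: 0.68
grasp_force: 30.0
```

{"api": "jog_arm", "payload": {
  "commands": [
    [0,0,0,0,0,-0.3,0.7],
    [0,0,0,0,0,-0.3,0.8],
    [0,0,0,0,0,-0.3,0.9],
    [0,0,0,0,0,-0.3,0.9],
    [0,0,0,0,0,-20,0.9],
    [0,0,0,0,0,-50,0.9],
    [0,0,0,0,0,-85,1],
    [0,0,0,0,0,-120,1],
    [0,0,0,0,0,-150,1],
    [0,0,0,0,0,-150,1]
  ]
}}

```text
time: 21.3
ee_pos: [0.467, 0.282, 0.1748]
orientation: [0.001, 0.677, 0.736, 0.004]
ft_force: [1.8, 0.4, -0.0]
finger_gap: 1.002
grasp_force: 0.0
```

{"api": "jog_arm", "payload": {
  "commands": [
    [0,0,0,0,0,-40,1],
    [0,0,0,0,0,-80,1],
    [0,0,0,0,0,-120,1],
    [0,0,0,0,0,-160,1],
    [0,0,0,0,0,-160,1],
    [0,0,0,0,0,-160,1]
  ]
}}

```text
time: 21.8
ee_pos: [0.4653, 0.2811, 0.331]
orientation: [0.001, 0.677, 0.736, 0.002]
ft_force: [-0.8, -0.2, -1.8]
finger_gap: 1.001
grasp_force: 0.0
```

```bash
python3 - <<'E'
from h import *
a=grab_frame("side")[80:440,180:430];cv2.imwrite("pics/end.png",cv2.resize(a,None,fx=1.6,fy=1.6,interpolation=cv2.INTER_CUBIC))
s=look("w10",.032,.465,.2805,.12,2400)
E
```

```text
(no output)
```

View pics/end.png

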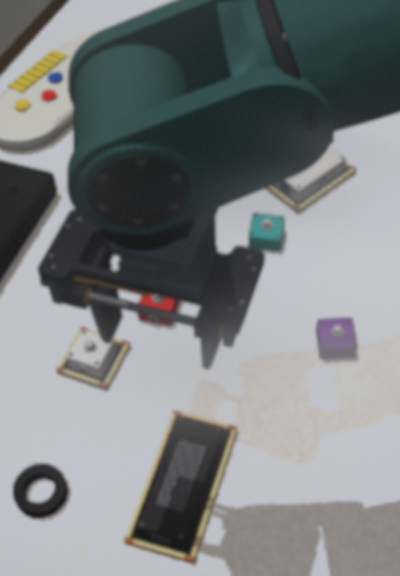

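View pics/w10.png

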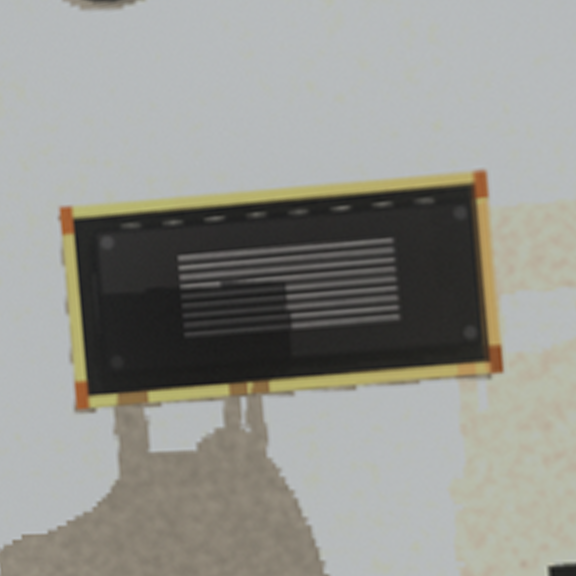

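The power supply lies centred in its tray (screws' centre (289,287), tray centre about (281,290)). The foot switch is still in its tray and the arm is clear of everything.

```bash
python3 -c "
from cell import *
print(finish_job())"
```

```text
the job is handed in; nothing more can be done
None
```

All four boxes were set down in their own trays in top-down order and the job is handed in at about 22 s. Close-up pictures showed the foot switch, amplifier and power supply centred; for the DI box I relied on the measured position and contact force, and no score came back.

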